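# Unscrew the jar lid and lay it on the board

### The job

Open the glass jar that is clamped in the holder: unscrew its lid (ordinary right-hand thread) turn by turn until the thread lets go, without wrenching it off, then lift it clear and lay it, open side down, flat in the middle of the small round wooden board. Let go of it there, and leave the other things on the counter where they are.

Things in the scene. Friction and masses are not known exactly. Their poses are not given: they have to be found in the camera images.
- jar: clear glass jar (76 mm across) clamped upright in a wooden holder that is fixed to the counter. Origin on the counter under the jar's axis, z up. Holder board 150 x 150 x 18 mm, its jaws reach 62 mm up. The jar's shoulder slopes in from 72 to 97 mm above the counter; above it a straight neck (45 mm across the thread) rises to the mouth at 146 mm.
- jar_mouth (a point): centre of the jar's mouth, on its axis, 146 mm above the counter; z up. The thread: counter-clockwise from above loosens; the lid climbs 10 mm a turn and comes free after 1.7 to 1.83 turns, its centre then about 150 mm up. Pulled before, it tips and jams; let go of past about 2.2 turns, it sits askew and catches. Free, it clears the neck when its centre is 166 mm up.
- lid: round ribbed aluminium screw lid, 56 mm across, 40 mm high, about 100 g, hollow below. Origin at its centre (20 mm under its top), z up. At the start it is screwed on fully, not tight, its centre 132 mm above the counter. It has about 1 mm of play up and down and 1.5 mm sideways (held off centre it binds), turns easily and stays where it is let go.
- board: small round wooden serving board, flat disc 160 mm across, 14 mm thick, about 300 g, loose on the counter; origin at the centre of its underside, z up. The lid lying on it has its centre 34 mm above the counter.
- white_cup: white plastic cup, 66 mm across, 90 mm high, a bystander; origin at the centre of its underside
- spice_jar: spice jar, 45 mm across, 108 mm high, a bystander; origin at the centre of its underside
- shopping_pad: notepad lying flat, 184 x 130 x 25 mm, a bystander; origin at the centre of its underside
- spoon: wooden spoon lying flat, 310 x 47 x 14 mm, a bystander; origin at the centre of its underside
- pepper_mill: pepper mill, 54 mm across, 214 mm high, a bystander; origin at the centre of its underside
Things that resemble listed ones, but are neither listed nor needed, are in the scene too. What is meant by the lid is not black or orange, and is the smaller of those in its own colour.

How it is judged:
On the way, in this order (a step that is already met when the one before it is completed fails the run):
1. the lid has climbed a full turn of thread (10 mm), still upright on the neck (z of lid in the frame of jar between 0.142 and 0.158 m and horizontal distance between lid and jar_mouth below 0.004 m and angle between lid's own z axis and vertical below 0.15 rad), for 0.2 s.
2. the lid is off: clear above the neck or away from the jar ((z of lid in the frame of jar above 0.17 m or horizontal distance between lid and jar_mouth above 0.06 m)), for 0.1 s.
At the end, for the whole second after the job is handed in: The lid lies still on the board, open side down and level within 0.15 rad, its centre within 45 mm of the board's centre; the board lies flat on the counter; the lid is released (horizontal distance between lid and board below 0.045 m and angle between lid's own z axis and vertical below 0.15 rad and z of lid in the frame of board between 0.029 and 0.039 m and height (world z) of board below 0.01 m and angle between board's own z axis and vertical below 0.1 rad and linear speed of lid below 0.02 m/s); the robot touches nothing.
It fails at once if the lid was wrenched, or pressed hard, on the jar (more than 100 N) (contact force between lid and jar above 100 N).
It fails at once if a bystander was moved by more than 40 mm (distance of any of white_cup, spice_jar, shopping_pad, spoon, pepper_mill from where it was at the start of the episode above 0.04 m).
It also fails if it takes over 72 s, if anything falls off the work surface, if the arm or the gripper's body presses on something with over 40 N, if the wrist force passes 120 N, or if a joint passes its speed limit or range.

### The arm

A 6-joint arm with a two-finger parallel gripper is mounted at the origin on a cart in front of the work surface, level with it; the furniture and walls round the work are solid. World frame = base frame: x ahead of the robot, y to its left, z up, the work surface at z = 0. Lengths are in m, angles in rad, forces in N, time in s.
With the tool pointing down it reaches from about 0.3 to 0.775 m from the base axis. Payload 14.6 kg.
Tool frame: the origin (TCP) lies between the finger pads; the fingertips stand 11 mm ahead of it and the grasp point (between the pads) lies 8 mm behind it; z points along the fingers, y is the line along which they close (so a half turn about z gives the same grasp; the last joint's range is limited). The gripper opens to 85 mm and grips with 20 to 120 N. Pads are 22 mm wide; open, the fingers measure 114 mm over their backs; the gripper's body (76 mm by 85 mm) begins 54 mm behind the grasp point. The pads swing forward as they close: fully open they stand 13 mm farther back than shut.
Start: joints at [-1.379, 0.3, 1.521, -0, 1.321, -0.067], TCP at [0.141, -0.532, 0.242] pointing down, gripper open.
Joint ranges: [-3.03, 3.03], [-0.79, 2.21], [0.23, 2.52], [-1.04, 4.18], [0, 3.07], [-2.55, 2.55]. Speed limits (rad/s): [2.22, 2.22, 2.57, 3.14, 3.14, 3.14].

### API

Orientations are given as a unit quaternion [w, x, y, z].
In Python, from workcell import env gives the robot as it stands.
- The arm moves only by the tool move_arm, never from a script. Its argument "plan" is a list of rows, each a list of 2 entries, a list of its own where there are three numbers: the shift along the tool's x, y, z in m, then the turn, a rotation vector about the tool's x, y, z in rad. In form: [[[x, y, z], [rx, ry, rz]], ...]. A call has 1 to 5 rows; each row shifts and turns the commanded pose from where the row before left it, along the tool's axes as they then stand; what a row does not reach is not made up. A row lasts 1/12 s, in which the tool goes at most 41.7 mm and 7.16 degrees, less where a joint would pass 70% of its speed; a pose out of reach is approached as far as the arm can. A call is refused whole if a number of a shift passes 0.0417 or a number of a turn 0.125, either way. A call with a gripper value outside its range is refused whole. "gripper" is the finger opening in m, from 0 to 0.0854, set as the call begins (left out, the last holds). The fingers move at their own pace and stop on an object; "newtons" is the grip in N (left out, the last holds). Time passes only in rows, so rows that do not move let the fingers close. It gives the time, the measured TCP pose, the force, the opening and the grip force at its end, in the units of the state.
- env.sense(): the state, without advancing time (a new reading comes with each control period).
- env.snapshot(name): name is "scene" or "top" or "wrist"; returns the picture (384x512x3 uint8, red, green, blue); there is no depth.
- env.camera_params(name): a dict with "fovy" (degrees; the focal length in pixels is half the picture's height over the tangent of half this angle, whatever the lens; pixels are square), "cx", "cy" (the principal point, pixels), "k1" (the pictures are not rectified: a ray, as slopes to the right and down, at radius r is drawn at 1 + k1 r^2 times it, then the intrinsics apply), "world_from_camera" (4x4, takes a point from camera to world coordinates). Camera axes: x right, y down, z forward; pixel columns grow to the right and rows downward; lengths in m; the calibration is good to about 2 mm. A picture is of the moment at which its call begins: read the wrist's pose just before it. camera_params takes no time and is no camera call; for the wrist camera it gives the pose at the moment of the call.
- env.job_done(): hands the job in; it is judged then, once.
The state is a dict: "time": time; "qpos": joint angles; "joint_vel": joint speeds; "tau": joint torques, N m; "position": TCP position; "tool_rot": TCP orientation; "force": force on the tool from outside, world axes, zero at the start; "wrist_torque": the same for the moment, N m; "grip_width": finger opening in m; "gripper_force": force on a finger pad.
Only numpy, scipy, OpenCV 4.12 (cv2) and the standard library are available. Lean on these libraries where they do the work, as an engineer would, in place of code of your own. Each camera call takes 0.05 s, during which the arm holds its last target. There are 200 camera calls.

## Working session

There is one attempt and no reset: what is moved stays moved. The work goes in short steps, Python scripts to look and compute and a tool call to move; the robot and the scene stay as the last step left them, time stands still between calls to the robot, and variables do not carry over. Pictures are saved under pics/ and viewed, at most 10 in all, crops included, and the job is handed in when it is done.

Besides the shell and the picture viewer there is one more tool, called as a command line: name --argument value ..., lists and objects as JSON in quotes. move_arm: Moves the arm, as the interface text tells. Its arguments: {"type":"object","properties":{"plan":{"type":"array","items":{"type":"array"}},"gripper":{"type":"number"},"newtons":{"type":"number"}},"required":["plan"]}

```bash
mkdir -p pics; python3 - <<'E'
from workcell import env
import cv2,json
print(env.sense())
for n in ["scene","top"]:
    p=env.camera_params(n);print(n,{k:(v.tolist() if hasattr(v,'tolist') else v) for k,v in p.items()})
    cv2.imwrite(f"pics/{n}0.png",env.snapshot(n)[:,:,::-1])
a=[cv2.imread(f"pics/{n}0.png") for n in ["scene","top"]]
E
```

```text
{'time': 0.0, 'qpos': array([-1.37859156e+00,  3.00476955e-01,  1.52161049e+00, -1.59562287e-05,
        1.32069742e+00, -6.65984240e-02]), 'joint_vel': array([ 0.00064939, -0.00056535, -0.00043481, -0.00037329, -0.00014192,
        0.00021141]), 'tau': array([-8.75650221e-04, -5.43496799e+01, -3.61793590e+01, -1.66995819e-04,
        4.01091442e-03, -5.11160079e-05]), 'position': array([ 0.14070829, -0.53145718,  0.24170565]), 'tool_rot': array([-5.94446522e-04,  9.91638858e-01,  1.29042704e-01, -4.51262753e-05]), 'force': array([-0.8221723 , -0.48937763, -0.22843468]), 'wrist_torque': array([0.01994376, 0.07603438, 0.00146954]), 'gripper_force': 0.0, 'grip_width': 0.08534282516173819}
scene {'fovy': 45.31409786901824, 'cx': 253.01341371837023, 'cy': 188.54244877511115, 'k1': -0.08675922028067147, 'world_from_camera': [[-0.7987443030906185, -0.42690328589176235, 0.4239824557397372, -0.200670324932455], [-0.601529826338328, 0.581844194072305, -0.5473748275630975, 0.7869591296161184], [-0.01301561775956101, -0.6922506181428557, -0.7215397947273393, 1.25362206986431], [0.0, 0.0, 0.0, 1.0]]}
top {'fovy': 52.64672158790145, 'cx': 252.70367219311152, 'cy': 187.25544347828392, 'k1': -0.0608009940271494, 'world_from_camera': [[-0.006185661943102431, -0.9955386616198094, 0.09415153108985427, 0.3478733817946723], [-0.99992614900669, 0.005172882401981602, -0.010997173287071223, -0.07153218730526772], [0.010461076377517666, -0.09421260270204519, -0.9954971378025805, 1.6455060847422094], [0.0, 0.0, 0.0, 1.0]]}
```

View pics/top0.png

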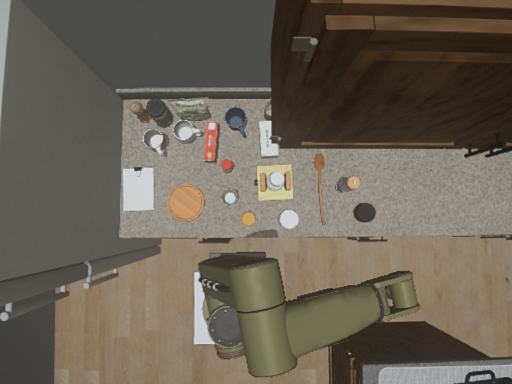

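View pics/scene0.png

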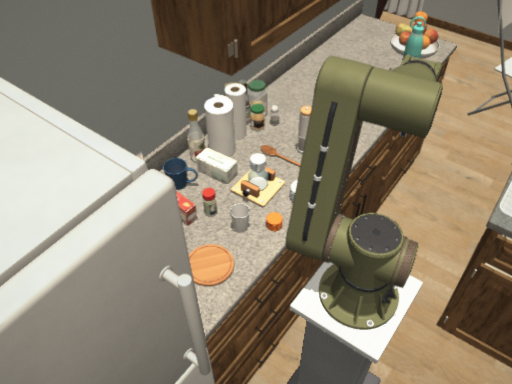

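The top view shows the silver lid on the jar at about (277,180) in the yellow holder, and the round board at about (186,202). The big white disc at (289,219) is a decoy. The scene view shows the jar at (258,165–185) and the board at (210,265). Next I'll measure the lid and the board, and get an enlarged crop.

```bash
cat > h.py <<'E'
import numpy as np, cv2
from workcell import env
from scipy.spatial.transform import Rotation as R
def ray(p,uv):
    f=192/np.tan(np.radians(p["fovy"])/2)
    d=np.array([(uv[0]-p["cx"])/f,(uv[1]-p["cy"])/f]); s=d.copy()
    for _ in range(20): s=d/(1+p["k1"]*(s@s))
    T=np.array(p["world_from_camera"]); return T[:3,3],T[:3,:3]@np.array([s[0],s[1],1])
def onz(p,uv,z):
    o,d=ray(p,uv); return o+d*(z-o[2])/d[2]
def proj(p,X):
    f=192/np.tan(np.radians(p["fovy"])/2); T=np.array(p["world_from_camera"])
    c=T[:3,:3].T@(np.array(X)-T[:3,3]); s=c[:2]/c[2]; s=s*(1+p["k1"]*(s@s)); return s*f+[p["cx"],p["cy"]]
E
python3 - <<'E'
from h import *
im=cv2.imread("pics/top0.png"); p=env.camera_params("top")
hsv=cv2.cvtColor(im,cv2.COLOR_BGR2HSV)
m=cv2.inRange(hsv,(5,120,90),(20,255,255)); m[:,:165]=0;m[:,210:]=0;m[:180]=0;m[225:]=0
c=max(cv2.findContours(m,0,1)[0],key=cv2.contourArea); e=cv2.minEnclosingCircle(c); print("board px",e, onz(p,e[0],.014))
for uv in [(277,180),(275,182)]: print(uv,onz(p,uv,.152),onz(p,uv,.018))
for n,uv in {"wl":(289,219),"cabedge":(275,148),"knob":(276,140),"cupNear":(230,197),"spice":(227,166),"spoon":(319,158),"spoonend":(323,222),"pad":(138,188),"mill":(347,184),"orange":(249,218),"wall":(260,92)}.items(): print(n,onz(p,uv,.05).round(3))
a=cv2.resize(im[140:240,165:305],(784,560),interpolation=cv2.INTER_CUBIC)
cv2.imwrite("pics/c1.png",a)
E
```

```text
board px ((186.2820587158203, 202.43589782714844), 17.827983856201172) [0.43946896 0.19034136 0.014     ]
(277, 180) [ 0.51688483 -0.18238769  0.152     ] [ 0.53204883 -0.19233384  0.018     ]
(275, 182) [ 0.50912633 -0.17453559  0.152     ] [ 0.52359423 -0.18377723  0.018     ]
wl [ 0.367 -0.237  0.05 ]
cabedge [ 0.663 -0.183  0.05 ]
knob [ 0.697 -0.188  0.05 ]
cupNear [0.459 0.005 0.05 ]
spice [0.588 0.017 0.05 ]
spoon [ 0.62  -0.367  0.05 ]
spoonend [ 0.354 -0.377  0.05 ]
pad [0.498 0.386 0.05 ]
mill [ 0.51  -0.481  0.05 ]
orange [ 0.372 -0.073  0.05 ]
wall [ 0.905 -0.123  0.05 ]
```

View pics/c1.png

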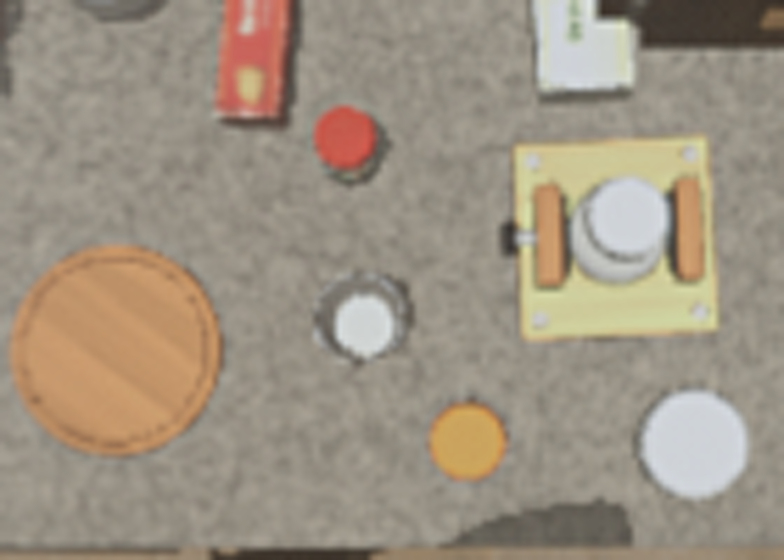

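The crop shows the silver lid centred at crop (628,218), roughly (0.52,-0.18). The board is at (0.44,0.19), the cup sits between them, and the white decoy disc is closer to the robot. I'm moving in.

move_arm --plan '[[[0.035,-0.0185,0],[0,0,0]],[[0.035,-0.0185,0],[0,0,0]],[[0.035,-0.0185,0],[0,0,0]],[[0.035,-0.0185,0],[0,0,0]],[[0.035,-0.0185,0],[0,0,0]]]' --gripper 0.085

```text
time: 0.52
position: [0.2871, -0.3959, 0.2421]
tool_rot: [-0.0, 0.992, 0.129, -0.0]
force: [1.4, -0.1, -0.0]
grip_width: 0.0849
gripper_force: 0.0
```

move_arm --plan '[[[0.035,-0.0185,0],[0,0,0]],[[0.035,-0.0185,0],[0,0,0]],[[0.035,-0.0185,0],[0,0,0]],[[0.035,-0.0185,0],[0,0,0]],[[0.02,-0.01,0],[0,0,0]]]'

```text
time: 0.93
position: [0.4214, -0.2726, 0.2421]
tool_rot: [-0.0, 0.992, 0.13, 0.0]
force: [-0.7, -1.0, 0.1]
grip_width: 0.0846
gripper_force: 0.0
```

```bash
python3 - <<'E'
from h import *
s=env.sense();print(s["position"],s["tool_rot"],s["qpos"],s["force"])
p=env.camera_params("wrist");im=env.snapshot("wrist")[:,:,::-1];cv2.imwrite("pics/w1.png",im)
print({k:np.round(v,4).tolist() for k,v in p.items()})
import json;json.dump({k:np.array(v).tolist() for k,v in p.items()},open("w1.json","w"))
E
```

```text
[ 0.42138313 -0.27259059  0.24213561] [-2.67927884e-04  9.91519303e-01  1.29959218e-01  4.33357799e-05] [-6.47388668e-01  1.92833086e-01  1.65468346e+00  4.60083784e-04
  1.29439036e+00  6.62626326e-01] [-0.69931766 -0.98400773  0.09033194]
{'fovy': 65.0636, 'cx': 249.6253, 'cy': 196.0951, 'k1': -0.0745, 'world_from_camera': [[0.2581, -0.9212, -0.2912, 0.4951], [-0.9661, -0.2461, -0.0779, -0.2526], [0.0001, 0.3015, -0.9535, 0.3728], [0.0, 0.0, 0.0, 1.0]]}
```

View pics/w1.png

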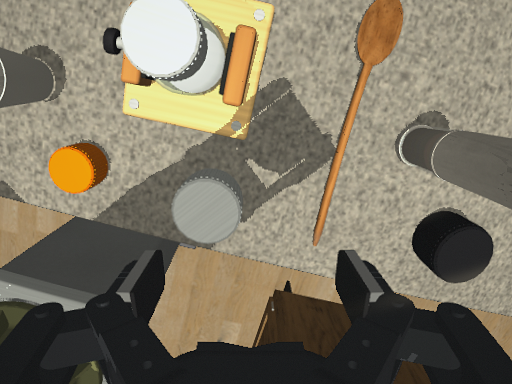

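The wrist view shows the lid top as a white ellipse at about (160,38), with the glass shoulder at (190,60) and the grey decoy lid at (206,210). I'll fit the top rim, cast onto z=0.152.

```bash
cat >> h.py <<'E'
def fitcircle(P):
    A=np.c_[2*P,np.ones(len(P))]; s=np.linalg.lstsq(A,(P**2).sum(1),rcond=None)[0]; return s[:2],np.sqrt(s[2]+s[:2]@s[:2])
def lidfit(im,p,seed,z,lo=190):
    hsv=cv2.cvtColor(im,cv2.COLOR_BGR2HSV); m=cv2.inRange(hsv,(0,0,lo),(180,40,255))
    m=cv2.morphologyEx(m,cv2.MORPH_OPEN,np.ones((5,5)))
    l=cv2.connectedComponents(m)[1]; c=max(cv2.findContours((l==l[seed[1],seed[0]]).astype(np.uint8),0,1)[0],key=cv2.contourArea)[:,0]
    c=c[(c[:,0]>1)&(c[:,1]>1)&(c[:,0]<510)&(c[:,1]<382)]
    P=np.array([onz(p,u,z)[:2] for u in c]); 
    for _ in range(8):
        o,r=fitcircle(P); e=abs(np.linalg.norm(P-o,axis=1)-r); P=P[e<max(2*np.median(e),.0006)]
    return o,r,len(P),len(c)
E
python3 - <<'E'
from h import *; import json
p=json.load(open("w1.json")); im=cv2.imread("pics/w1.png")
g=cv2.cvtColor(im,cv2.COLOR_BGR2HSV)
print(g[38,100:260:6,2],g[0:130:6,160,2])
for lo in (180,200,220): print(lo,lidfit(im,p,(160,38),.152,lo))
E
```

```text
[140  47  46 198 240 240 240 240 240 241 242 240 240 242 242 242 234 114
 227 221 144 179  51 227 230 230 180] [238 239 239 239 240 241 240 240 240 241 240 241 242 247 191 237 238 238
 238 239 238 181]
180 (array([ 0.52228241, -0.18216519]), np.float64(0.026846537605691456), 143, 209)
200 (array([ 0.52180935, -0.18204946]), np.float64(0.026397231410713838), 146, 208)
220 (array([ 0.52259149, -0.18163487]), np.float64(0.02555005395377931), 174, 176)
```

move_arm --plan '[[[0.0302,-0.0154,0],[0,0,0]],[[0.0302,-0.0154,0],[0,0,0]],[[0.0302,-0.0154,0],[0,0,0]],[[0.0302,-0.0154,0],[0,0,0]],[[0,0,0],[0,0,0]]]'

```text
time: 1.4
position: [0.5231, -0.1814, 0.2417]
tool_rot: [-0.001, 0.991, 0.131, -0.0]
force: [-0.3, 0.4, -1.2]
grip_width: 0.0848
gripper_force: 0.0
```

```bash
cat >> h.py <<'E'
def look(name,z,lo=200,seedz=None):
    s=env.sense();p=env.camera_params("wrist");im=np.ascontiguousarray(env.snapshot("wrist")[:,:,::-1]);cv2.imwrite(f"pics/{name}.png",im)
    return s,p,im
def todelta(s,world):
    q=s["tool_rot"];M=R.from_quat([q[1],q[2],q[3],q[0]]).as_matrix();return M.T@np.array(world)
E
python3 - <<'E'
from h import *
s,p,im=look("w2",.152)
uv=proj(p,[.5221,-.182,.152]);print(s["position"],s["qpos"],uv)
for lo in (180,210): print(lidfit(im,p,tuple(int(v) for v in uv),.152,lo))
E
```

```text
[ 0.52312554 -0.18141959  0.2416729 ] [-4.00343165e-01  3.08874125e-01  1.51076716e+00  9.07917846e-04
  1.32249794e+00  9.07950166e-01] [250.33220711 205.71841257]
(array([ 0.6434634 , -0.15725864]), np.float64(0.02689638977512491), 119, 220)
(array([ 0.64437282, -0.15719034]), np.float64(0.026504029145141574), 135, 365)
```

move_arm --plan '[[[0,0,0],[0,0,0.125]],[[0,0,0],[0,0,0.125]],[[0,0,0],[0,0,0.125]],[[0,0,0],[0,0,0.125]],[[0,0,0],[0,0,0.125]]]'

```text
time: 1.87
position: [0.5198, -0.1856, 0.2421]
tool_rot: [-0.0, 0.983, -0.186, -0.0]
force: [-0.0, -0.2, 0.3]
grip_width: 0.0851
gripper_force: 0.0
```

move_arm --plan '[[[0,0,0],[0,0,0.125]],[[0,0,0],[0,0,0.125]],[[0,0,0],[0,0,0.125]],[[0,0,0],[0,0,0.125]],[[0,0,0],[0,0,0.125]]]'

```text
time: 2.28
position: [0.5197, -0.1856, 0.2421]
tool_rot: [0.0, 0.878, -0.479, -0.0]
force: [-0.2, 0.9, -0.4]
grip_width: 0.0851
gripper_force: 0.0
```

```bash
python3 - <<'E'
from h import *
s,p,im=look("w3",.152)
uv=proj(p,[.5221,-.182,.152]);print(s["position"],s["tool_rot"],s["qpos"],uv)
for lo in (180,210): print(lidfit(im,p,tuple(int(v) for v in uv),.152,lo))
E
```

```text
[ 0.51973571 -0.18563737  0.24208707] [ 9.22765929e-05  8.77990688e-01 -4.78677633e-01 -2.60562307e-04] [-4.09361411e-01  3.04572623e-01  1.51539133e+00 -1.41431659e-04
  1.32216428e+00  2.15976573e+00] [243.65272791 206.64332334]
(array([ 0.19980863, -0.19842222]), np.float64(0.007873005556101131), 7, 7)Traceback (most recent call last):
  File "<stdin>", line 4, in <module>
  File "h.py", line 23, in lidfit
    o,r=fitcircle(P); e=abs(np.linalg.norm(P-o,axis=1)-r); P=P[e<max(2*np.median(e),.0006)]
        ~~~~~~~~~^^^
  File "h.py", line 15, in fitcircle
    A=np.c_[2*P,np.ones(len(P))]; s=np.linalg.lstsq(A,(P**2).sum(1),rcond=None)[0]; return s[:2],np.sqrt(s[2]+s[:2]@s[:2])
                                                      ~~~~~~~~~~^^^
    return umr_sum(a, axis, dtype, out, keepdims, initial, where)
numpy.exceptions.AxisError: axis 1 is out of bounds for array of dimension 1
```

View pics/w3.png

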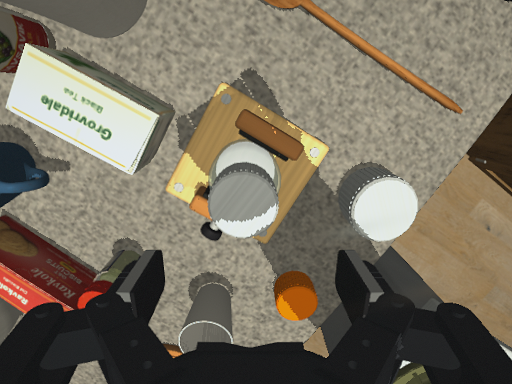

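The lid sits at about (243,200) in w3, half in the gripper's shadow, so the brightness mask breaks. I'll fit Canny edge points cast onto the lid-top plane instead.

```bash
cat >> h.py <<'E'
from scipy.optimize import least_squares
def lidedge(im,p,g,z,r0=.028,band=.004):
    e=cv2.Canny(cv2.GaussianBlur(im,(3,3),0),40,110); u=proj(p,[*g,z]).astype(int)
    ys,xs=np.nonzero(e[max(0,u[1]-70):u[1]+70,max(0,u[0]-70):u[0]+70]); ys=ys+max(0,u[1]-70); xs=xs+max(0,u[0]-70)
    P=np.array([onz(p,(x,y),z)[:2] for x,y in zip(xs,ys)]); o=np.array(g,float)
    for b in (band,.003,.002,.0015):
        Q=P[abs(np.linalg.norm(P-o,axis=1)-r0)<b]
        o=least_squares(lambda c:np.linalg.norm(Q-c,axis=1)-r0,o,loss="soft_l1",f_scale=.0005).x
    a=np.histogram(np.arctan2(*(Q-o).T),8,(-np.pi,np.pi))[0]
    return o.round(4),len(Q),a,np.mean(np.linalg.norm(Q-o,axis=1)).round(4)
E
python3 - <<'E'
from h import *; import json
s,p,im=look("w4",.152); p1=json.load(open("w1.json"))
print(s["position"],s["qpos"][5])
for g in ([.5221,-.182],[.519,-.185]):
  for r in (.0275,.028): print(lidedge(im,p,g,.152,r), lidedge(cv2.imread("pics/w1.png"),p1,g,.152,r))
E
```

```text
[ 0.51975637 -0.18561091  0.24209424] 2.1695753199234544
(array([ 0.5238, -0.1829]), 266, array([39, 31, 18, 27, 30, 33, 40, 48]), np.float64(0.0275)) (array([ 0.522 , -0.1828]), 325, array([62, 54, 45, 38, 37,  0, 33, 56]), np.float64(0.0275))
(array([ 0.5237, -0.1828]), 266, array([43, 28, 13, 28, 31, 34, 44, 45]), np.float64(0.0277)) (array([ 0.5223, -0.1827]), 326, array([63, 56, 47, 36, 41,  0, 26, 57]), np.float64(0.0278))
(array([ 0.5188, -0.1841]), 119, array([21,  8, 20, 27, 10,  0,  2, 31]), np.float64(0.0276)) (array([ 0.522 , -0.1828]), 327, array([62, 55, 45, 37, 37,  0, 35, 56]), np.float64(0.0275))
(array([ 0.5196, -0.1839]), 135, array([23,  8, 20, 24, 19,  0,  6, 35]), np.float64(0.0282)) (array([ 0.5222, -0.1829]), 312, array([52, 53, 47, 36, 38,  0, 27, 59]), np.float64(0.0278))
```

move_arm --plan '[[[0,-0.0038,0.035],[0,0,0]],[[0,0,0.035],[0,0,0]],[[0,0,0.03],[0,0,0]],[[0,0,0.015],[0,0,0]],[[0,0,0],[0,0,0]]]'

```text
time: 2.8
position: [0.5217, -0.1826, 0.1237]
tool_rot: [0.0, 0.881, -0.474, -0.003]
force: [-0.3, -0.1, -0.5]
grip_width: 0.0852
gripper_force: 0.0
```

move_arm --plan '[[[0,0,0],[0,0,0]],[[0,0,0],[0,0,0]],[[0,0,0],[0,0,0]],[[0,0,0],[0,0,0]],[[0,0,0],[0,0,0]]]' --gripper 0.062 --newtons 25

```text
time: 3.22
position: [0.5239, -0.1829, 0.1282]
tool_rot: [-0.0, 0.88, -0.475, 0.001]
force: [0.4, 0.7, -0.8]
grip_width: 0.0618
gripper_force: 0.0
```

```bash
python3 - <<'E'
from h import *
s,p,im=look("w5",.152)
print(s["position"],s["tool_rot"],s["qpos"],s["force"],s["grip_width"],proj(p,[.5229,-.1834,.152]))
E
```

```text
[ 0.52389808 -0.18291468  0.12818557] [-6.67994338e-05  8.79811594e-01 -4.75322027e-01  7.24809289e-04] [-4.01913427e-01  4.29387698e-01  1.62665998e+00 -2.49513962e-06
  1.08408921e+00  2.15954438e+00] [ 0.3869103   0.74326292 -0.78389409] 0.061751320005672114 [250.91869256 293.80333668]
```

View pics/w5.png

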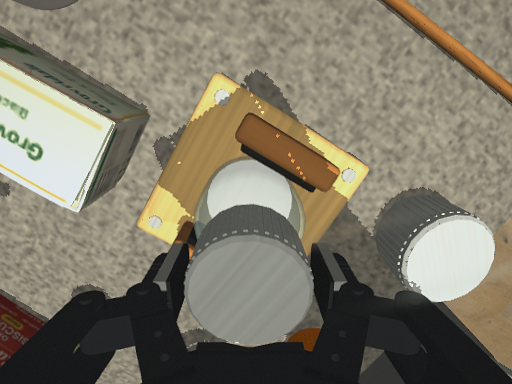

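The lid is centred between the pads, around (249,288). I'm closing and watching the force.

move_arm --plan '[[[0,0,0],[0,0,0]],[[0,0,0],[0,0,0]],[[0,0,0],[0,0,0]],[[0,0,0],[0,0,0]]]' --gripper 0.045 --newtons 35

```text
time: 3.6
position: [0.5238, -0.1828, 0.1279]
tool_rot: [-0.0, 0.88, -0.475, 0.0]
force: [-2.4, 0.8, 6.0]
grip_width: 0.0555
gripper_force: 36.6
```

```bash
cat >>h.py <<'E'
def st():
    s=env.sense(); print(s["time"],s["position"].round(4),"q6",s["qpos"][5].round(3),"F",s["force"].round(1),"Ft",todelta(s,s["force"]).round(1),"T",s["wrist_torque"].round(2),s["grip_width"].round(4),s["gripper_force"])
E
python3 -c "
from h import *;st()"
```

```text
Traceback (most recent call last):
  File "h.py", line 41, in st
    s=env.sense(); print(s["time"],s["position"].round(4),"q6",s["qpos"][5].round(3),"F",s["force"].round(1),"Ft",todelta(s,s["force"]).round(1),"T",s["wrist_torque"].round(2),s["grip_width"].round(4),s["gripper_force"])
                                                                                                                                                                                ^^^^^^^^^^^^^^^^^^^^^
AttributeError: 'float' object has no attribute 'round'
```

Gripped at 55.5 mm with small forces. I'll turn counter-clockwise (tool rz negative), climbing 0.2 mm per row.

move_arm --plan '[[[0,0,-0.0002],[0,0,-0.06]],[[0,0,-0.0002],[0,0,-0.12]],[[0,0,-0.0002],[0,0,-0.12]],[[0,0,-0.0002],[0,0,-0.12]],[[0,0,-0.0002],[0,0,-0.12]]]'

```text
time: 4.02
position: [0.5236, -0.1827, 0.1282]
tool_rot: [-0.0, 0.975, -0.221, -0.0]
force: [0.9, 0.7, -0.9]
grip_width: 0.0552
gripper_force: 37.1
```

```bash
sed -i 's/s\["grip_width"\].round(4)/round(s["grip_width"],4)/' h.py; python3 -c "
from h import *;st()"
```

```text
4.0167 [ 0.5236 -0.1827  0.1282] q6 1.614 F [ 0.9  0.7 -0.9] Ft [ 0.5 -1.1  0.9] T [0.04 0.01 0.01] 0.0552 37.12913376579081
```

Low forces. I'll carry on with the rest of stroke 1.

move_arm --plan '[[[0,0,-0.0002],[0,0,-0.125]],[[0,0,-0.0002],[0,0,-0.125]],[[0,0,-0.0002],[0,0,-0.125]],[[0,0,-0.0002],[0,0,-0.125]],[[0,0,-0.0002],[0,0,-0.125]]]'

```text
time: 4.43
position: [0.524, -0.1825, 0.1293]
tool_rot: [-0.0, 0.996, 0.09, 0.0]
force: [3.1, 2.6, -0.8]
grip_width: 0.0552
gripper_force: 37.2
```

move_arm --plan '[[[0,0,-0.0002],[0,0,-0.125]],[[0,0,-0.0002],[0,0,-0.125]],[[0,0,-0.0002],[0,0,-0.125]],[[0,0,-0.0002],[0,0,-0.125]],[[0,0,-0.0002],[0,0,-0.125]]]'

```text
time: 4.85
position: [0.5241, -0.182, 0.1303]
tool_rot: [-0.0, 0.92, 0.392, 0.001]
force: [4.1, 5.0, -1.5]
grip_width: 0.0553
gripper_force: 37.2
```

```bash
python3 -c "
from h import *;st()"
```

```text
4.85 [ 0.5241 -0.182   0.1303] q6 0.364 F [ 4.1  5.  -1.5] Ft [ 6.5 -0.5  1.5] T [ 0.82 -0.64 -0.12] 0.0553 37.24614047843602
```

move_arm --plan '[[[0,0,-0.0002],[0,0,-0.125]],[[0,0,-0.0002],[0,0,-0.125]],[[0,0,-0.0002],[0,0,-0.125]],[[0,0,-0.0002],[0,0,-0.125]],[[0,0,-0.0002],[0,0,-0.125]]]'

```text
time: 5.27
position: [0.5239, -0.1818, 0.1311]
tool_rot: [-0.001, 0.755, 0.656, 0.001]
force: [2.0, 6.9, -0.9]
grip_width: 0.0552
gripper_force: 37.3
```

move_arm --plan '[[[0,0,-0.0002],[0,0,-0.125]],[[0,0,-0.0002],[0,0,-0.125]],[[0,0,-0.0002],[0,0,-0.125]],[[0,0,-0.0002],[0,0,-0.125]],[[0,0,-0.0002],[0,0,-0.125]]]'

```text
time: 5.68
position: [0.5236, -0.1818, 0.132]
tool_rot: [-0.001, 0.517, 0.856, 0.001]
force: [0.3, 5.6, -0.2]
grip_width: 0.0554
gripper_force: 37.3
```

```bash
python3 -c "
from h import *;st()"
```

```text
5.6833 [ 0.5236 -0.1818  0.132 ] q6 -0.886 F [ 0.3  5.6 -0.2] Ft [4.8 2.9 0.2] T [ 0.84 -0.08 -0.13] 0.0554 37.3191766182822
```

move_arm --plan '[[[0,0,-0.0002],[0,0,-0.125]],[[0,0,-0.0002],[0,0,-0.125]],[[0,0,-0.0002],[0,0,-0.125]],[[0,0,-0.0002],[0,0,-0.125]],[[0,0,-0.0002],[0,0,-0.125]]]'

```text
time: 6.1
position: [0.5234, -0.1821, 0.1329]
tool_rot: [-0.001, 0.229, 0.974, 0.0]
force: [-0.3, 3.1, -1.7]
grip_width: 0.0551
gripper_force: 37.4
```

move_arm --plan '[[[0,0,-0.0002],[0,0,-0.125]],[[0,0,-0.0002],[0,0,-0.125]],[[0,0,-0.0002],[0,0,-0.125]],[[0,0,-0.0002],[0,0,-0.125]],[[0,0,-0.0002],[0,0,-0.125]]]'

```text
time: 6.52
position: [0.5234, -0.1825, 0.134]
tool_rot: [-0.0, -0.082, 0.997, 0.0]
force: [0.6, 0.5, -1.0]
grip_width: 0.0552
gripper_force: 37.5
```

move_arm --plan '[[[0,0,0],[0,0,0]],[[0,0,0],[0,0,0]],[[0,0,0],[0,0,0]]]'

```text
time: 6.77
position: [0.5234, -0.1827, 0.1341]
tool_rot: [-0.0, -0.076, 0.997, 0.0]
force: [-2.6, 0.4, -1.0]
grip_width: 0.0555
gripper_force: 37.5
```

```bash
python3 -c "
from h import *;st()"
```

```text
6.7667 [ 0.5234 -0.1827  0.1341] q6 -2.126 F [-2.6  0.4 -1. ] Ft [2.5 0.8 1. ] T [0.13 0.27 0.01] 0.0555 37.45488730723309
```

Stroke 1 is done, about 0.68 turn. I'll open and rewind.

move_arm --plan '[[[0,0,0],[0,0,0]],[[0,0,0],[0,0,0]],[[0,0,0],[0,0,0]],[[0,0,0],[0,0,0.06]],[[0,0,0],[0,0,0.12]]]' --gripper 0.07

```text
time: 7.18
position: [0.5237, -0.1828, 0.1344]
tool_rot: [0.0, 0.013, 1.0, -0.0]
force: [0.1, -0.5, 0.4]
grip_width: 0.0698
gripper_force: 0.0
```

move_arm --plan '[[[0,0,0],[0,0,0.125]],[[0,0,0],[0,0,0.125]],[[0,0,0],[0,0,0.125]],[[0,0,0],[0,0,0.125]],[[0,0,0],[0,0,0.125]]]'

```text
time: 7.6
position: [0.5238, -0.1828, 0.1344]
tool_rot: [0.0, 0.322, 0.947, -0.0]
force: [0.4, -0.5, -0.1]
grip_width: 0.0698
gripper_force: 0.0
```

move_arm --plan '[[[0,0,0],[0,0,0.125]],[[0,0,0],[0,0,0.125]],[[0,0,0],[0,0,0.125]],[[0,0,0],[0,0,0.125]],[[0,0,0],[0,0,0.125]]]'

```text
time: 8.02
position: [0.5237, -0.1828, 0.1344]
tool_rot: [0.0, 0.597, 0.802, 0.0]
force: [0.2, 0.1, 0.1]
grip_width: 0.0699
gripper_force: 0.0
```

move_arm --plan '[[[0,0,0],[0,0,0.125]],[[0,0,0],[0,0,0.125]],[[0,0,0],[0,0,0.125]],[[0,0,0],[0,0,0.125]],[[0,0,0],[0,0,0.125]]]'

```text
time: 8.43
position: [0.5237, -0.1828, 0.1344]
tool_rot: [0.0, 0.815, 0.58, 0.0]
force: [-0.7, 0.7, -0.1]
grip_width: 0.0699
gripper_force: 0.0
```

move_arm --plan '[[[0,0,0],[0,0,0.125]],[[0,0,0],[0,0,0.125]],[[0,0,0],[0,0,0.125]],[[0,0,0],[0,0,0.125]],[[0,0,0],[0,0,0.125]]]'

```text
time: 8.85
position: [0.5238, -0.1828, 0.1344]
tool_rot: [0.0, 0.954, 0.301, 0.0]
force: [-1.0, 0.2, 0.0]
grip_width: 0.0697
gripper_force: 0.0
```

move_arm --plan '[[[0,0,0],[0,0,0.125]],[[0,0,0],[0,0,0.125]],[[0,0,0],[0,0,0.125]],[[0,0,0],[0,0,0.125]],[[0,0,0],[0,0,0.125]]]'

```text
time: 9.27
position: [0.5238, -0.1828, 0.1344]
tool_rot: [0.0, 1.0, -0.007, 0.0]
force: [-0.3, 0.4, 0.1]
grip_width: 0.0699
gripper_force: 0.0
```

move_arm --plan '[[[0,0,0],[0,0,0.125]],[[0,0,0],[0,0,0.125]],[[0,0,0],[0,0,0.125]],[[0,0,0],[0,0,0.125]],[[0,0,0],[0,0,0.125]]]'

```text
time: 9.68
position: [0.5237, -0.1828, 0.1344]
tool_rot: [0.0, 0.95, -0.314, 0.0]
force: [0.3, -0.3, 0.2]
grip_width: 0.0699
gripper_force: 0.0
```

move_arm --plan '[[[0,0,0],[0,0,0.125]],[[0,0,0],[0,0,0.125]],[[0,0,0],[0,0,0]],[[0,0,0],[0,0,0]],[[0,0,0],[0,0,0]]]'

```text
time: 10.1
position: [0.5237, -0.1828, 0.1343]
tool_rot: [-0.0, 0.905, -0.425, 0.0]
force: [0.1, 1.6, -0.3]
grip_width: 0.0695
gripper_force: 0.0
```

```bash
python3 - <<'E'
from h import *;st()
s,p,im=look("w6",.152);print(lidedge(im,p,[.5229,-.1834],.1588),s["tool_rot"].round(3))
E
```

```text
10.1 [ 0.5237 -0.1828  0.1343] q6 2.046 F [ 0.1  1.6 -0.3] Ft [-1.2 -1.2  0.3] T [ 0.02 -0.03 -0.06] 0.0695 0.0
(array([ 0.5255, -0.184 ]), 632, array([ 89,  27,  45,  54,  85,  75, 129, 128]), np.float64(0.0277)) [-0.     0.905 -0.425  0.   ]
```

View pics/w6.png

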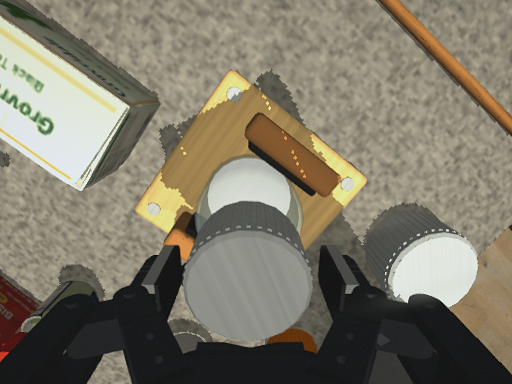

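The lid is still upright and centred between the pads, around (248,282). Stroke 2 begins with a grip.

move_arm --plan '[[[0,0,0],[0,0,0]],[[0,0,0],[0,0,0]],[[0,0,0],[0,0,0]],[[0,0,0],[0,0,0]]]' --gripper 0.045 --newtons 35

```text
time: 10.48
position: [0.5237, -0.1828, 0.1345]
tool_rot: [0.0, 0.905, -0.426, 0.0]
force: [-2.2, -0.1, 5.3]
grip_width: 0.0551
gripper_force: 36.5
```

move_arm --plan '[[[0,0,-0.0002],[0,0,-0.06]],[[0,0,-0.0002],[0,0,-0.12]],[[0,0,-0.0002],[0,0,-0.12]],[[0,0,-0.0002],[0,0,-0.12]],[[0,0,-0.0002],[0,0,-0.12]]]'

```text
time: 10.9
position: [0.5239, -0.1827, 0.1354]
tool_rot: [-0.0, 0.986, -0.167, 0.0]
force: [1.2, 1.3, 2.0]
grip_width: 0.0552
gripper_force: 36.5
```

move_arm --plan '[[[0,0,-0.0002],[0,0,-0.125]],[[0,0,-0.0002],[0,0,-0.125]],[[0,0,-0.0002],[0,0,-0.125]],[[0,0,-0.0002],[0,0,-0.125]],[[0,0,-0.0002],[0,0,-0.125]]]'

```text
time: 11.32
position: [0.5239, -0.1827, 0.1365]
tool_rot: [0.0, 0.989, 0.145, 0.0]
force: [1.4, 1.1, 2.0]
grip_width: 0.0554
gripper_force: 36.5
```

```bash
python3 -c "
from h import *;st()"
```

```text
11.3167 [ 0.5239 -0.1827  0.1365] q6 0.879 F [1.4 1.1 2. ] Ft [ 1.7 -0.6 -2. ] T [ 0.22 -0.28 -0.07] 0.0554 36.49153331061825
```

move_arm --plan '[[[0,0,-0.0002],[0,0,-0.125]],[[0,0,-0.0002],[0,0,-0.125]],[[0,0,-0.0002],[0,0,-0.125]],[[0,0,-0.0002],[0,0,-0.125]],[[0,0,-0.0002],[0,0,-0.125]]]'

```text
time: 11.73
position: [0.524, -0.1827, 0.1375]
tool_rot: [0.0, 0.897, 0.442, 0.001]
force: [1.5, 2.1, 3.7]
grip_width: 0.0553
gripper_force: 36.5
```

move_arm --plan '[[[0,0,-0.0002],[0,0,-0.125]],[[0,0,-0.0002],[0,0,-0.125]],[[0,0,-0.0002],[0,0,-0.125]],[[0,0,-0.0002],[0,0,-0.125]],[[0,0,-0.0002],[0,0,-0.125]]]'

```text
time: 12.15
position: [0.5239, -0.1825, 0.1385]
tool_rot: [0.0, 0.718, 0.696, 0.0]
force: [1.2, 2.3, 4.0]
grip_width: 0.0552
gripper_force: 36.6
```

move_arm --plan '[[[0,0,-0.0002],[0,0,-0.125]],[[0,0,-0.0002],[0,0,-0.125]],[[0,0,-0.0002],[0,0,-0.125]],[[0,0,-0.0002],[0,0,-0.125]],[[0,0,-0.0002],[0,0,-0.125]]]'

```text
time: 12.57
position: [0.5238, -0.1824, 0.1395]
tool_rot: [0.0, 0.469, 0.883, 0.0]
force: [0.4, 2.9, 4.4]
grip_width: 0.0552
gripper_force: 36.7
```

move_arm --plan '[[[0,0,-0.0002],[0,0,-0.125]],[[0,0,-0.0002],[0,0,-0.125]],[[0,0,-0.0002],[0,0,-0.125]],[[0,0,-0.0002],[0,0,-0.125]],[[0,0,-0.0002],[0,0,-0.125]]]'

```text
time: 12.98
position: [0.5237, -0.1825, 0.1405]
tool_rot: [0.0, 0.175, 0.985, 0.0]
force: [-1.1, 3.1, 4.7]
grip_width: 0.0552
gripper_force: 36.7
```

move_arm --plan '[[[0,0,-0.0002],[0,0,-0.125]],[[0,0,-0.0002],[0,0,-0.125]],[[0,0,-0.0002],[0,0,-0.125]],[[0,0,-0.0002],[0,0,-0.125]],[[0,0,0],[0,0,0]]]'

```text
time: 13.4
position: [0.5238, -0.1827, 0.1413]
tool_rot: [0.0, -0.074, 0.997, -0.0]
force: [0.7, -1.2, 4.3]
grip_width: 0.0552
gripper_force: 36.7
```

move_arm --plan '[[[0,0,0],[0,0,0]],[[0,0,0],[0,0,0]]]'

```text
time: 13.57
position: [0.5238, -0.1829, 0.1413]
tool_rot: [0.0, -0.069, 0.998, -0.0]
force: [0.0, -0.3, 5.8]
grip_width: 0.0551
gripper_force: 36.7
```

```bash
python3 -c "
from h import *;st()"
```

```text
13.5667 [ 0.5238 -0.1829  0.1413] q6 -2.111 F [ 0.  -0.3  5.8] Ft [ 0.  -0.3 -5.8] T [-0.09 -0.    0.08] 0.0551 36.7261927574873
```

About 1.35 turns done. I'll open, rewind 3.6 rad and regrip.

move_arm --plan '[[[0,0,0],[0,0,0]],[[0,0,0],[0,0,0]],[[0,0,0],[0,0,0]],[[0,0,0],[0,0,0.06]],[[0,0,0],[0,0,0.12]]]' --gripper 0.07

```text
time: 13.98
position: [0.5235, -0.1827, 0.1408]
tool_rot: [-0.0, 0.02, 1.0, 0.0]
force: [-0.2, -0.8, -0.4]
grip_width: 0.0698
gripper_force: 0.0
```

move_arm --plan '[[[0,0,0],[0,0,0.125]],[[0,0,0],[0,0,0.125]],[[0,0,0],[0,0,0.125]],[[0,0,0],[0,0,0.125]],[[0,0,0],[0,0,0.125]]]'

```text
time: 14.4
position: [0.5235, -0.1827, 0.1408]
tool_rot: [-0.0, 0.329, 0.944, 0.0]
force: [0.2, 0.5, 0.9]
grip_width: 0.0702
gripper_force: 0.0
```

move_arm --plan '[[[0,0,0],[0,0,0.125]],[[0,0,0],[0,0,0.125]],[[0,0,0],[0,0,0.125]],[[0,0,0],[0,0,0.125]],[[0,0,0],[0,0,0.125]]]'

```text
time: 14.82
position: [0.5235, -0.1827, 0.1408]
tool_rot: [-0.0, 0.603, 0.798, -0.0]
force: [-0.6, 0.6, 0.4]
grip_width: 0.0696
gripper_force: 0.0
```

move_arm --plan '[[[0,0,0],[0,0,0.125]],[[0,0,0],[0,0,0.125]],[[0,0,0],[0,0,0.125]],[[0,0,0],[0,0,0.125]],[[0,0,0],[0,0,0.125]]]'

```text
time: 15.23
position: [0.5235, -0.1827, 0.1408]
tool_rot: [-0.0, 0.819, 0.574, -0.0]
force: [-0.3, 0.0, 0.4]
grip_width: 0.0699
gripper_force: 0.0
```

move_arm --plan '[[[0,0,0],[0,0,0.125]],[[0,0,0],[0,0,0.125]],[[0,0,0],[0,0,0.125]],[[0,0,0],[0,0,0.125]],[[0,0,0],[0,0,0.125]]]'

```text
time: 15.65
position: [0.5235, -0.1827, 0.1408]
tool_rot: [-0.0, 0.956, 0.294, -0.0]
force: [-0.4, -0.3, 0.7]
grip_width: 0.0701
gripper_force: 0.0
```

move_arm --plan '[[[0,0,0],[0,0,0.125]],[[0,0,0],[0,0,0.125]],[[0,0,0],[0,0,0.125]],[[0,0,0],[0,0,0.125]],[[0,0,0],[0,0,0.125]]]'

```text
time: 16.07
position: [0.5235, -0.1827, 0.1408]
tool_rot: [-0.0, 1.0, -0.014, -0.0]
force: [-0.2, 0.5, 0.6]
grip_width: 0.0702
gripper_force: 0.0
```

move_arm --plan '[[[0,0,0],[0,0,0.125]],[[0,0,0],[0,0,0.125]],[[0,0,0],[0,0,0]],[[0,0,0],[0,0,0]],[[0,0,0],[0,0,0]]]'

```text
time: 16.48
position: [0.5236, -0.1828, 0.141]
tool_rot: [-0.0, 0.991, -0.133, -0.0]
force: [0.4, 0.5, 0.4]
grip_width: 0.0699
gripper_force: 0.0
```

```bash
python3 - <<'E'
from h import *;st()
s,p,im=look("w7",.152);print(lidedge(im,p,[.5245,-.1834],.1655),s["tool_rot"].round(3))
E
```

```text
16.4833 [ 0.5236 -0.1828  0.141 ] q6 1.436 F [0.4 0.5 0.4] Ft [ 0.3 -0.6 -0.4] T [-0.02  0.08 -0.05] 0.0699 0.0
(array([ 0.5261, -0.1834]), 668, array([ 59,  56,  48,  59,  94, 115, 121, 116]), np.float64(0.0274)) [-0.     0.991 -0.133 -0.   ]
```

View pics/w7.png

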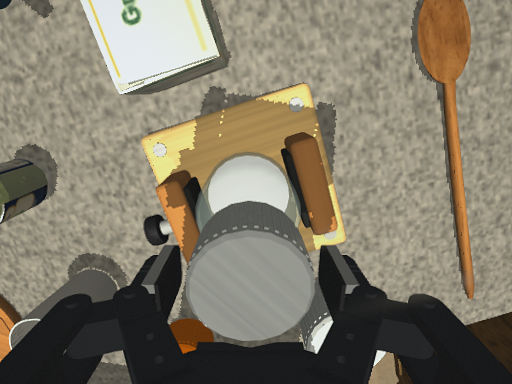

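The lid is upright and centred at about (250,285). Stroke 3 takes it past thread release, 1.92 turns in total.

move_arm --plan '[[[0,0,0],[0,0,0]],[[0,0,0],[0,0,0]],[[0,0,0],[0,0,0]],[[0,0,0],[0,0,0]]]' --gripper 0.045 --newtons 35

```text
time: 16.87
position: [0.5237, -0.1828, 0.1413]
tool_rot: [0.0, 0.991, -0.135, 0.0]
force: [-1.3, 0.3, 3.7]
grip_width: 0.0554
gripper_force: 36.8
```

move_arm --plan '[[[0,0,-0.0002],[0,0,-0.06]],[[0,0,-0.0002],[0,0,-0.12]],[[0,0,-0.0002],[0,0,-0.12]],[[0,0,-0.0002],[0,0,-0.12]],[[0,0,-0.0002],[0,0,-0.12]]]'

```text
time: 17.28
position: [0.5238, -0.1828, 0.1422]
tool_rot: [0.0, 0.991, 0.137, 0.0]
force: [0.4, 0.8, 2.0]
grip_width: 0.0557
gripper_force: 36.7
```

move_arm --plan '[[[0,0,-0.0002],[0,0,-0.125]],[[0,0,-0.0002],[0,0,-0.125]],[[0,0,-0.0002],[0,0,-0.125]],[[0,0,-0.0002],[0,0,-0.125]],[[0,0,-0.0002],[0,0,-0.125]]]'

```text
time: 17.7
position: [0.5238, -0.1826, 0.1432]
tool_rot: [0.0, 0.9, 0.435, 0.0]
force: [0.9, 1.0, 2.4]
grip_width: 0.0551
gripper_force: 36.7
```

move_arm --plan '[[[0,0,-0.0002],[0,0,-0.125]],[[0,0,-0.0002],[0,0,-0.125]],[[0,0,-0.0002],[0,0,-0.125]],[[0,0,-0.0002],[0,0,-0.125]],[[0,0,-0.0002],[0,0,-0.125]]]'

```text
time: 18.12
position: [0.5238, -0.1826, 0.1442]
tool_rot: [0.0, 0.723, 0.691, 0.0]
force: [1.4, 3.1, 3.3]
grip_width: 0.0554
gripper_force: 36.7
```

move_arm --plan '[[[0,0,-0.0002],[0,0,-0.125]],[[0,0,-0.0002],[0,0,-0.125]],[[0,0,-0.0002],[0,0,-0.125]],[[0,0,-0.0002],[0,0,-0.125]],[[0,0,-0.0002],[0,0,-0.125]]]'

```text
time: 18.53
position: [0.5238, -0.1825, 0.1452]
tool_rot: [0.0, 0.476, 0.88, 0.0]
force: [0.3, 1.9, 3.3]
grip_width: 0.055
gripper_force: 36.7
```

move_arm --plan '[[[0,0,-0.0002],[0,0,-0.125]],[[0,0,-0.0002],[0,0,-0.125]],[[0,0,-0.0002],[0,0,-0.125]],[[0,0,-0.0002],[0,0,-0.125]],[[0,0,-0.0002],[0,0,-0.125]]]'

```text
time: 18.95
position: [0.5237, -0.1825, 0.1462]
tool_rot: [0.0, 0.182, 0.983, 0.0]
force: [-1.4, 2.9, 3.0]
grip_width: 0.0554
gripper_force: 36.8
```

move_arm --plan '[[[0,0,-0.0002],[0,0,-0.125]],[[0,0,-0.0002],[0,0,-0.125]],[[0,0,-0.0002],[0,0,-0.125]],[[0,0,-0.0002],[0,0,-0.125]],[[0,0,-0.0002],[0,0,-0.1]]]'

```text
time: 19.37
position: [0.5237, -0.1825, 0.1472]
tool_rot: [0.0, -0.117, 0.993, 0.0]
force: [-0.2, 1.3, 3.5]
grip_width: 0.0549
gripper_force: 36.7
```

```bash
python3 -c "
from h import *;st()"
```

```text
19.3667 [ 0.5237 -0.1825  0.1472] q6 -2.207 F [-0.2  1.3  3.5] Ft [-0.1  1.3 -3.5] T [ 0.37  0.15 -0.07] 0.0549 36.73527776263654
```

Gently lifting by 2–3 mm and checking the vertical force.

move_arm --plan '[[[0,0,-0.0005],[0,0,0]],[[0,0,-0.0005],[0,0,0]],[[0,0,-0.0005],[0,0,0]],[[0,0,-0.0005],[0,0,0]],[[0,0,0],[0,0,0]]]'

```text
time: 19.78
position: [0.5236, -0.1828, 0.1491]
tool_rot: [-0.0, -0.113, 0.994, 0.0]
force: [-0.0, -0.1, -0.3]
grip_width: 0.0553
gripper_force: 37.2
```

```bash
python3 -c "
from h import *;st()"
```

```text
19.7833 [ 0.5236 -0.1828  0.1491] q6 -2.198 F [-0.  -0.1 -0.3] Ft [ 0.1 -0.1  0.3] T [-0.   -0.01 -0.05] 0.0553 37.15402381494641
```

It came free with no resistance. I'll lift it clear.

move_arm --plan '[[[0,0,-0.004],[0,0,0]],[[0,0,-0.006],[0,0,0]],[[0,0,-0.01],[0,0,0]],[[0,0,-0.02],[0,0,0]],[[0,0,-0.025],[0,0,0]]]'

```text
time: 20.2
position: [0.5232, -0.1826, 0.2146]
tool_rot: [-0.001, -0.113, 0.994, 0.0]
force: [0.9, -0.2, 0.2]
grip_width: 0.0552
gripper_force: 37.4
```

move_arm --plan '[[[0,0,-0.025],[0,0,0]],[[0,0,-0.015],[0,0,0]],[[0,0,0],[0,0,0]]]'

```text
time: 20.45
position: [0.5245, -0.1831, 0.2586]
tool_rot: [0.003, -0.113, 0.994, -0.002]
force: [-0.3, 0.3, -0.7]
grip_width: 0.0552
gripper_force: 37.4
```

```bash
python3 - <<'E'
from h import *;st()
s=env.sense();d=np.array([.4395,.1903])-s["position"][:2];print(s["tool_rot"],d,todelta(s,[*d,0]))
E
```

```text
20.45 [ 0.5245 -0.1831  0.2586] q6 -2.2 F [-0.3  0.3 -0.7] Ft [0.2 0.4 0.7] T [-0.02  0.   -0.05] 0.0552 37.387495916336775
[ 0.00285697 -0.11326565  0.99355931 -0.00162048] [-0.08503798  0.37343373] [-0.00119837  0.38298903 -0.0014748 ]
```

move_arm --plan '[[[0,0.02,0],[0,0,0]],[[0,0.03,0],[0,0,0]],[[0,0.035,0],[0,0,0]],[[0,0.035,0],[0,0,0]],[[0,0.035,0],[0,0,0]]]'

```text
time: 20.87
position: [0.4878, -0.0305, 0.2536]
tool_rot: [-0.0, -0.113, 0.994, 0.0]
force: [1.6, 0.5, -0.5]
grip_width: 0.0556
gripper_force: 37.4
```

move_arm --plan '[[[0,0.035,0],[0,0,0]],[[0,0.035,0],[0,0,0]],[[0,0.035,0],[0,0,0]],[[0,0.035,0],[0,0,0]],[[0,0.035,0],[0,0,0]]]'

```text
time: 21.28
position: [0.4483, 0.1402, 0.2538]
tool_rot: [-0.0, -0.113, 0.994, -0.0]
force: [1.8, -0.5, -1.1]
grip_width: 0.0552
gripper_force: 37.4
```

move_arm --plan '[[[0,0.03,0],[0,0,0]],[[0,0.015,0],[0,0,0]],[[0,0.008,0],[0,0,0]],[[0,0,0],[0,0,0]],[[0,0,0],[0,0,0]]]'

```text
time: 21.7
position: [0.4374, 0.1899, 0.2538]
tool_rot: [-0.0, -0.113, 0.994, -0.0]
force: [0.6, -1.0, -0.2]
grip_width: 0.0556
gripper_force: 37.4
```

```bash
python3 - <<'E'
from h import *;st()
s,p,im=look("w8",.1);print(s["tool_rot"].round(3),proj(p,[.4395,.1903,.014]))
E
```

```text
21.7 [0.4374 0.1899 0.2538] q6 -1.465 F [ 0.6 -1.  -0.2] Ft [-0.4 -1.1  0.2] T [-0.02  0.04 -0.01] 0.0556 37.42653471417725
[-0.    -0.113  0.994 -0.   ] [249.49057027 168.12229486]
```

View pics/w8.png

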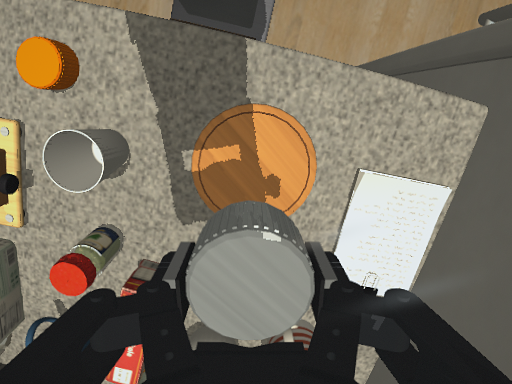

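The held lid is level, around (250,283), above the board at (255,164), which is within a few millimetres of the prediction. Lowering.

move_arm --plan '[[[0,0,0.02],[0,0,0]],[[0,0,0.035],[0,0,0]],[[0,0,0.04],[0,0,0]],[[0,0,0.04],[0,0,0]],[[0,0,0.035],[0,0,0]]]'

```text
time: 22.17
position: [0.4372, 0.189, 0.082]
tool_rot: [-0.0, -0.112, 0.994, -0.0]
force: [0.8, -0.3, -0.5]
grip_width: 0.0553
gripper_force: 37.4
```

move_arm --plan '[[[0,0,0.025],[0,0,0]],[[0,0,0.015],[0,0,0]],[[0,0,0.005],[0,0,0]],[[0,0,0],[0,0,0]],[[0,0,0],[0,0,0]]]'

```text
time: 22.58
position: [0.438, 0.19, 0.0399]
tool_rot: [0.0, -0.113, 0.994, 0.0]
force: [0.4, 0.7, -0.5]
grip_width: 0.0555
gripper_force: 37.4
```

move_arm --plan '[[[0,0,0.0025],[0,0,0]],[[0,0,0.002],[0,0,0]],[[0,0,0.001],[0,0,0]],[[0,0,0],[0,0,0]]]'

```text
time: 22.92
position: [0.4374, 0.1904, 0.0338]
tool_rot: [0.0, -0.113, 0.994, 0.0]
force: [-0.2, 0.5, -0.9]
grip_width: 0.0553
gripper_force: 37.5
```

```bash
python3 -c "
from h import *;st()"
```

```text
22.9167 [0.4374 0.1904 0.0338] q6 -1.464 F [-0.2  0.5 -0.9] Ft [0.1 0.6 0.9] T [ 0.04  0.02 -0.  ] 0.0553 37.45362116955221
```

move_arm --plan '[[[0,0,0.001],[0,0,0]],[[0,0,0.001],[0,0,0]],[[0,0,0.0005],[0,0,0]],[[0,0,0],[0,0,0]]]'

```text
time: 23.25
position: [0.4373, 0.1904, 0.031]
tool_rot: [-0.0, -0.113, 0.994, 0.0]
force: [-0.3, 0.7, -1.1]
grip_width: 0.0555
gripper_force: 37.5
```

move_arm --plan '[[[0,0,0.0005],[0,0,0]],[[0,0,0.0005],[0,0,0]],[[0,0,0],[0,0,0]]]'

```text
time: 23.5
position: [0.4375, 0.1905, 0.0308]
tool_rot: [0.0, -0.113, 0.994, -0.0]
force: [-5.6, -0.9, 13.1]
grip_width: 0.0553
gripper_force: 38.7
```

Contact with about 13 N upward. I'll release, retreat and look.

move_arm --plan '[[[0,0,-0.0005],[0,0,0]],[[0,0,0],[0,0,0]],[[0,0,0],[0,0,0]],[[0,0,0],[0,0,0]],[[0,0,0],[0,0,0]]]' --gripper 0.082

```text
time: 23.92
position: [0.4373, 0.1904, 0.0305]
tool_rot: [-0.0, -0.113, 0.994, -0.0]
force: [0.5, -0.7, 0.6]
grip_width: 0.0823
gripper_force: 0.0
```

move_arm --plan '[[[0,0,-0.005],[0,0,0]],[[0,0,-0.02],[0,0,0]],[[0,0,-0.035],[0,0,0]],[[0,0,-0.035],[0,0,0]],[[0,0,-0.035],[0,0,0]]]'

```text
time: 24.33
position: [0.437, 0.1903, 0.1624]
tool_rot: [-0.0, -0.113, 0.994, -0.0]
force: [0.4, -0.1, 0.1]
grip_width: 0.0822
gripper_force: 0.0
```

move_arm --plan '[[[0,0,-0.035],[0,0,0]],[[0,0,-0.02],[0,0,0]],[[0,0,0],[0,0,0]],[[0,0,0],[0,0,0]]]'

```text
time: 24.67
position: [0.4375, 0.1904, 0.2165]
tool_rot: [0.001, -0.113, 0.994, 0.0]
force: [-0.4, 0.5, -0.6]
grip_width: 0.0817
gripper_force: 0.0
```

```bash
python3 - <<'E'
from h import *;st()
s,p,im=look("w9",.1);print(lidedge(im,p,[.437,.190],.054))
E
```

```text
24.6667 [0.4375 0.1904 0.2165] q6 -1.464 F [-0.4  0.5 -0.6] Ft [0.3 0.6 0.6] T [-0.06 -0.04 -0.04] 0.0817 0.0
(array([0.4354, 0.1902]), 191, array([25, 20, 27, 23, 26, 22, 26, 22]), np.float64(0.0276))
```

View pics/w9.png

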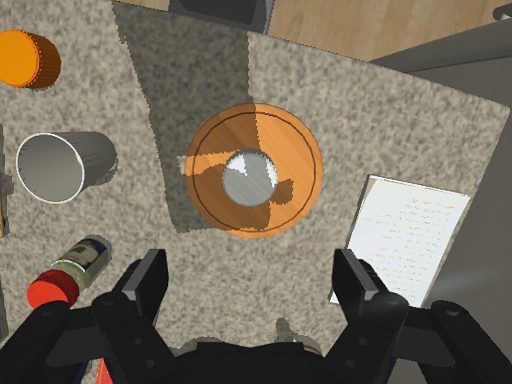

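The lid lies flat near the board's centre: lid at (249,178), board at (255,170). The gripper is clear of it, so I'm handing in.

```bash
python3 -c "
from workcell import env
print(env.job_done())"
```

```text
the job is handed in; nothing more can be done
None
```

The lid was unscrewed about 1.9 turns, came free without force, and now lies flat and released, open side down, near the middle of the board; I handed the job in at about 25 s and the hand-in returned no verdict.

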